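Ballast a stand foot: tamp the slugs level, slide the cover in, pin it

TASK

Ballast the stand foot: put all the steel slugs lying on the bench into its bin with those already there, then press the heap down level with the flat tamper until every slug lies in one layer and none stands proud. Stand the tamper back upright on the bench clear of the foot, slide the cover fully home under the two lips of the bin, and lock it by pushing the pin all the way through the eye of the cover's ear into the bored lug. Leave the capacitor and the brush where they are.

Things in the scene. Friction and masses are not known exactly. Their poses are not given: they have to be found in the camera images.
- foot: Ballast foot of a bench stand, grey painted steel, fixed. Origin on the bench under the middle of its bin; x from the open entry end (front, towards the robot) to the rear wall and mast socket (38 mm round, top 55 mm up, centred at x = 87 mm), y to the left of that, z up. Outer walls: x -55 to +55, y -59.5 to +59.5 mm.
- bin_floor (a point): Centre of the bin's inner floor, at (0, 0, 5) mm of the foot. The bin is 98 x 98 mm inside (x, y from -49 to +49 mm). A slug lying on the floor has its centre 12 to 14 mm above it. Slugs have room for one layer: one resting on others goes down between them when pressed with 10 to 20 N, if need be with the plate rubbed sideways some millimetres.
- cover_home (a point): Cover's origin when home: (0, 0, 39) mm of the foot, axes parallel. Side walls and low front wall end in a ledge at z = 39 mm. On each side is a groove (z 39 to 46 mm, outer wall at |y| = 55.5 mm) under a lip (z 46 to 49.5 mm, inner edge at |y| = 49 mm), from x = -55 mm, open there (lips flared up to z = 53 mm, x = -67 mm), to the rear wall: stop at x = 49 mm, top at z = 49.5 mm.
- lug_bore (a point): Mouth of the bore in the lug on the foot's right side, at (-36, -89.5, 53) mm of the foot. Bore 11 mm in diameter, 30 mm deep, level, runs in the foot's +y to the bin's side wall. The lug is 26 mm wide (x), from y = -59.5 to -89.5 mm, its top at z = 67 mm.
- cover: Loose aluminium cover, 220 g, lying flat. Plate 4 mm thick, y from -53.5 to +53.5 mm, x from -69 (trailing edge) to +48.5 mm (leading edge, corners cut off 12 x 6 mm, bevelled). Origin on its underside, z up. It slides into the foot's grooves in the foot's +x with 2 mm play on each side and 3 mm in height, until the leading edge meets the rear wall.
- cover_handle (a point): Middle of the pull handle on the cover, at (-15, 0, 31) mm of the cover, over its centre of mass: a bar 56 mm long (cover's x), 12 mm wide (y), 14 mm high, on two posts.
- cover_eye (a point): Centre of the eye, a 13 mm round hole along the cover's y, on the outer face of the upright ear, at (-36, -97.5, 14) mm of the cover. Ear: y -97.5 to -93.5, x -71 to -22 mm, 27 mm high, joined to the plate by an arm (x -71 to -57 mm). With the cover home the ear stands 4 mm outside the lug and the eye is in line with the bore.
- pin: Loose locking pin, 40 g, lying level: black ribbed grip block 34 mm long, 14 x 14 mm, with a steel rod 7.6 mm in diameter, 36 mm long (last 5 mm tapered) from one end. Origin on the rod's axis at the shoulder between block and rod; x towards the tip; the block spans x = -34 to 0 mm. Lying on the bench the axis is 7 mm up.
- pin_tip (a point): The pin's tip, on the axis 36 mm from the shoulder. Pushed fully in, the shoulder is up to the ear.
- tamper: Loose hand tamper, 320 g, standing: flat steel plate 56 x 56 x 10 mm, collar 32 mm round up to z = 18 mm, then a plain square wooden handle 22 x 22 mm (sides parallel to the plate's) up to z = 104 mm. Origin under the middle of the plate; z up along the shaft.
- bed0: Cast steel ballast slug, smooth: a ball-like chunk with 26 flat faces, 24 mm across, 80 g. Origin at its centre. Already in the foot's bin at the start.
- bed1: Cast steel ballast slug, smooth: a ball-like chunk with 26 flat faces, 24 mm across, 80 g. Origin at its centre. Already in the foot's bin at the start.
- bed2: Cast steel ballast slug, smooth: a ball-like chunk with 26 flat faces, 24 mm across, 80 g. Origin at its centre. Already in the foot's bin at the start.
- bed3: Cast steel ballast slug, smooth: a ball-like chunk with 26 flat faces, 24 mm across, 80 g. Origin at its centre. Already in the foot's bin at the start.
- bed4: Cast steel ballast slug, smooth: a ball-like chunk with 26 flat faces, 24 mm across, 80 g. Origin at its centre. Already in the foot's bin at the start.
- bed5: Cast steel ballast slug, smooth: a ball-like chunk with 26 flat faces, 24 mm across, 80 g. Origin at its centre. Already in the foot's bin at the start.
- bed6: Cast steel ballast slug, smooth: a ball-like chunk with 26 flat faces, 24 mm across, 80 g. Origin at its centre. Already in the foot's bin at the start.
- slug0: Cast steel ballast slug, smooth: a ball-like chunk with 26 flat faces, 24 mm across, 80 g. Origin at its centre. Stands on the bench at the start (its centre 12 mm up) and belongs in the bin; may be absent.
- slug1: Cast steel ballast slug, smooth: a ball-like chunk with 26 flat faces, 24 mm across, 80 g. Origin at its centre. Stands on the bench at the start (its centre 12 mm up) and belongs in the bin; may be absent.
- slug2: Cast steel ballast slug, smooth: a ball-like chunk with 26 flat faces, 24 mm across, 80 g. Origin at its centre. Stands on the bench at the start (its centre 12 mm up) and belongs in the bin; may be absent.
- slug3: Cast steel ballast slug, smooth: a ball-like chunk with 26 flat faces, 24 mm across, 80 g. Origin at its centre. Stands on the bench at the start (its centre 12 mm up) and belongs in the bin; may be absent.
- slug4: Cast steel ballast slug, smooth: a ball-like chunk with 26 flat faces, 24 mm across, 80 g. Origin at its centre. Stands on the bench at the start (its centre 12 mm up) and belongs in the bin; may be absent.
- capacitor: Bystander: large blue capacitor, 32 mm diameter, 45 mm tall, standing. Leave alone.
- brush: Bystander: black antistatic brush, 132 mm long, lying. Leave alone.

How it is judged:
On the way, in this order (a step that is already met when the one before it is completed fails the run):
1. every slug from the bench is in the bin (horizontal distance between each of slug0, slug1, slug2, slug3, slug4 and bin_floor below 0.06 m and z of each of slug0, slug1, slug2, slug3, slug4 in the frame of bin_floor below 0.08 m), for 0.2 s.
2. with the tamper's plate pressing on the slugs inside the bin, all slugs lie level in one layer (horizontal distance between each of bed0, bed1, bed2, bed3, bed4, bed5, bed6, slug0, slug1, slug2, slug3, slug4 and bin_floor below 0.06 m and z of each of bed0, bed1, bed2, bed3, bed4, bed5, bed6, slug0, slug1, slug2, slug3, slug4 in the frame of bin_floor below 0.019 m and x of tamper in the frame of foot between -0.035 and 0.035 m and y of tamper in the frame of foot between -0.035 and 0.035 m and z of tamper in the frame of foot below 0.038 m and angle between tamper's own z axis and vertical below 0.25 rad and (contact force between tamper and bed0 above 2 N or contact force between tamper and bed1 above 2 N or contact force between tamper and bed2 above 2 N or contact force between tamper and bed3 above 2 N or contact force between tamper and bed4 above 2 N or contact force between tamper and bed5 above 2 N or contact force between tamper and bed6 above 2 N or contact force between tamper and slug0 above 2 N or contact force between tamper and slug1 above 2 N or contact force between tamper and slug2 above 2 N or contact force between tamper and slug3 above 2 N or contact force between tamper and slug4 above 2 N)), for 0.1 s.
3. the cover is slid fully home in its grooves (x of cover in the frame of foot between -0.004 and 0.003 m and y of cover in the frame of foot between -0.005 and 0.005 m and z of cover in the frame of foot between 0.036 and 0.0445 m and angle between the x axis of cover and the x axis of foot, either way round below 0.08 rad and angle between cover's own z axis and vertical below 0.06 rad), for 0.2 s.
4. the pin is through the eye of the ear and in the lug's bore (all of step 3 and x of pin_tip in the frame of foot between -0.0405 and -0.0315 m and z of pin_tip in the frame of foot between 0.0475 and 0.0575 m and y of pin_tip in the frame of foot between -0.075 and -0.053 m and angle between the x axis of pin and the y axis of foot, either way round below 0.2 rad), for 0.2 s.
At the end, for the whole second after the job is handed in: All slugs in the bin in one layer (centres under 19 mm above its floor); cover in its grooves, home within 4 mm; pin let go with its tip through the eye and at least 14 mm inside the bore; tamper upright on the bench, 85 mm or more from the foot's origin; all at rest (all of step 4 and horizontal distance between each of bed0, bed1, bed2, bed3, bed4, bed5, bed6, slug0, slug1, slug2, slug3, slug4 and bin_floor below 0.06 m and z of each of bed0, bed1, bed2, bed3, bed4, bed5, bed6, slug0, slug1, slug2, slug3, slug4 in the frame of bin_floor below 0.019 m and angle between tamper's own z axis and vertical below 0.1 rad and height (world z) of tamper between -0.004 and 0.008 m and horizontal distance between tamper and foot above 0.085 m and linear speed of each of cover, pin, tamper below 0.03 m/s); the robot touches nothing.
It fails at once if a bystander (capacitor, brush) is displaced by more than 30 mm (distance of any of capacitor, brush from where it was at the start of the episode above 0.03 m).
Of slug0, slug1, slug2, slug3, slug4 only 3 to 5 are there at a start; the rules pass over those that are not, and their reading is None.
At some moment in a run one of slug0, slug1, slug2, slug3, slug4, pin may be knocked a few centimetres aside while the robot is not near it.
Once in a run the grip may slacken for a moment while it holds something.
It also fails if it takes over 210 s, if anything falls off the work surface, if the arm or the gripper's body presses on something with over 40 N, if the wrist force passes 120 N, or if a joint passes its speed limit or range.

ROBOT

A 6-joint arm with a two-finger parallel gripper is mounted at the origin on a cart in front of the work surface, level with it; the furniture and walls round the work are solid. World frame = base frame: x ahead of the robot, y to its left, z up, the work surface at z = 0. Lengths are in m, angles in rad, forces in N, time in s.
With the tool pointing down it reaches from about 0.275 to 0.725 m from the base axis. Payload 5.6 kg.
Tool frame: the origin (TCP) lies midway between the tips of the shut fingers; the grasp point (between the pads) lies 19 mm behind it; z points along the fingers, y is the line along which they close (so a half turn about z gives the same grasp; the last joint's range is limited). The gripper opens to 85 mm and grips with 20 to 120 N. Pads are 22 mm wide; open, the fingers measure 114 mm over their backs; the gripper's body (76 mm by 85 mm) begins 54 mm behind the grasp point. The pads swing forward as they close: fully open they stand 13 mm farther back than shut.
Start: joints at [-0.879, 0.255, 0.108, 0, -1.424, -0.285], TCP at [0.218, -0.505, 0.231] pointing down, gripper open.
Joint ranges: [-2.95, 2.95], [-1.21, 1.97], [-1.09, 1.5], [-2.87, 1.71], [-2.94, -0.07], [-3.05, 3.05]. Speed limits (rad/s): [2.57, 2.57, 3.14, 3.14, 3.14, 3.14].

INTERFACE

Orientations are given as a 3x3 rotation matrix whose columns are the frame's x, y, z axes.
In Python, from plant import arm, fingers, kin, vision, job gives the robot as it stands. Calls block until the motion is done:
- arm.movep(position, orientation): joint-space move of the TCP to a pose.
- arm.servo_line(position, rate=0.15, attitude=None): straight line of the TCP; attitude=None keeps the orientation; rate is the mean speed in m/s.
- arm.move_joints(angles): joint-space move.
- fingers.move_gripper(opening): opening from 0.0 (shut) to 1.0 (fully open); the grip force is fixed at half the most; returns when the fingers have stopped.
- arm.sleep(seconds).
- kin.ik(position, orientation): joint angles nearest the present ones, or None.
- arm.read_state(): the state.
- vision.camera(name): name is "scene" or "top" or "wrist"; returns a dict with "image" (420x560x3 uint8, blue, green, red), "z_map" (420x560 float32, m along the optical axis (not along the pixel's ray), 0 where there is no reading), "K" (3x3 intrinsics, pixels), "position" and "attitude" of the camera in the world; the wrist camera has in their place "T_tool_cam" (4x4, takes a point from camera to tool coordinates, whose origin is the TCP and whose axes are the flange's). Camera axes: x right, y down, z forward; pixel columns grow to the right and rows downward; lengths in m; the calibration is good to about 2 mm. A picture is of the moment at which its call begins: read the wrist's pose just before it.
A pose or a line that the arm cannot do raises arm.IKError and nothing moves.
- job.hand_in(): hands the job in; it is judged then, once.
Trained networks look in the newest picture that a camera, given by its name, has taken for a name from the list of things; names that differ only in an ending like _2 or _b are one class to them, and where a whole thing is asked for, a point or a joint stands for the part that bears it (a point fixed in the world has none). Each returns a list of dicts, best first, with "p" (0 to 1); they miss things now and then, are a little off and sometimes report something else, mostly with a low value. They report only what shows in the picture. A call takes as long as a camera call.
- vision.boxes_of(camera, thing): "extent" ([centre column, centre row, width, height] in pixels, round what is visible of it).
- vision.outline_of(camera, thing): "pixels" (420x560 bool, what is visible of it) and "extent" ([centre column, centre row, width, height] in pixels, round what is visible of it).
The state is a dict: "clock": time; "qpos": joint angles; "qd": joint speeds; "joint_torque": joint torques, N m; "ee_pos": TCP position; "ee_rot": TCP orientation; "force": force on the tool from outside, world axes, zero at the start; "wrist_torque": the same for the moment, N m; "opening": opening from 0.0 (shut) to 1.0 (fully open); "grasp_force": force on a finger pad.
Only numpy, scipy, OpenCV 4.12 (cv2) and the standard library are available. Lean on these libraries where they do the work, as an engineer would, in place of code of your own. Each camera call takes 0.05 s, during which the arm holds its last target. There are 200 camera calls.

## Working session

There is one attempt and no reset: what is moved stays moved. The work goes in short steps, each a Python script; the robot and the scene stay as the last script left them, time stands still between calls to the robot, and variables do not carry over. Pictures are saved under pics/ and viewed, at most 14 in all, crops included, and the job is handed in when it is done.

```bash
ls; mkdir -p pics; cat > h.py <<'E'
import numpy as np, cv2
from plant import arm, fingers, kin, vision, job
def cam(n):
    s=arm.read_state(); c=vision.camera(n)
    if n=="wrist":
        T=np.eye(4);T[:3,:3]=s["ee_rot"];T[:3,3]=s["ee_pos"];c["T"]=T@np.array(c["T_tool_cam"])
    else:
        T=np.eye(4);T[:3,:3]=c["attitude"];T[:3,3]=c["position"];c["T"]=T
    return c
def cloud(c):
    K=np.array(c["K"]);z=c["z_map"];v,u=np.mgrid[:z.shape[0],:z.shape[1]]
    P=np.stack([(u-K[0,2])/K[0,0]*z,(v-K[1,2])/K[1,1]*z,z],-1)
    W=P@c["T"][:3,:3].T+c["T"][:3,3]; W[z<=0]=np.nan
    return W
def down(yaw):  # tool y axis (closing line) at angle yaw+90deg; x at yaw
    c,s=np.cos(yaw),np.sin(yaw)
    return np.array([[c,s,0],[s,-c,0],[0,0,-1.]])
E
python3 - <<'E'
from h import *
for n in("top","scene"):
    c=cam(n);cv2.imwrite(f"pics/{n}0.png",c["image"]);W=cloud(c)
    print(n,np.round(c["T"],3).tolist(),np.round(c["K"],1).tolist())
    for t in("foot","cover","pin","tamper","slug0","capacitor","brush","bed0","cover_handle","cover_eye"):
        for d in vision.outline_of(n,t)[:12]:
            if d["p"]<.3: continue
            p=W[d["pixels"]]; p=p[~np.isnan(p[:,0])]
            print(t,round(d["p"],2),np.round(d["extent"]).astype(int).tolist(),np.round(np.median(p,0),3).tolist() if len(p) else None, np.round(p.max(0),3).tolist() if len(p) else None)
s=arm.read_state();print(s["clock"],s["ee_rot"].round(2).tolist() if hasattr(s["ee_rot"],'round') else s["ee_rot"],s["opening"])
E
```

```text
pics
top [[-0.019, -0.993, 0.12, 0.312], [-1.0, 0.021, 0.014, -0.094], [-0.017, -0.119, -0.993, 1.589], [0.0, 0.0, 0.0, 1.0]] [[465.9, 0.0, 280.4], [0.0, 465.9, 214.3], [0.0, 0.0, 1.0]]
cover 0.72 [167, 240, 51, 36] [0.421, 0.332, 0.005] [0.49, 0.397, 0.047]
pin 0.51 [281, 227, 4, 4] [0.462, -0.072, 0.015] [0.469, -0.072, 0.029]
tamper 0.65 [161, 203, 20, 18] [0.551, 0.329, 0.016] [0.585, 0.375, 0.112]
tamper 0.42 [227, 191, 47, 52] [0.587, 0.115, 0.015] [0.674, 0.185, 0.075]
slug0 0.62 [338, 243, 6, 5] [0.401, -0.259, 0.023] [0.411, -0.249, 0.029]
slug0 0.58 [313, 239, 3, 10] [0.42, -0.176, 0.023] [0.429, -0.166, 0.031]
brush 0.49 [411, 227, 26, 17] [0.444, -0.504, 0.012] [0.47, -0.47, 0.021]
bed0 0.6 [233, 205, 8, 7] [0.539, 0.095, 0.025] [0.553, 0.112, 0.036]
bed0 0.56 [217, 205, 2, 8] [0.54, 0.146, 0.028] [0.548, 0.157, 0.033]
bed0 0.56 [232, 197, 10, 11] [0.57, 0.096, 0.027] [0.582, 0.106, 0.037]
bed0 0.54 [224, 191, 6, 9] [0.581, 0.12, 0.026] [0.6, 0.136, 0.035]
bed0 0.51 [214, 196, 9, 6] [0.568, 0.149, 0.03] [0.579, 0.162, 0.035]
bed0 0.41 [225, 209, 8, 15] [0.523, 0.124, 0.02
[... 601 characters left out ...]
 0.65 [319, 257, 12, 12] [0.52, -0.231, 0.018] [0.534, -0.215, 0.025]
capacitor 0.53 [343, 237, 15, 12] [0.613, -0.216, 0.035] [0.659, -0.188, 0.047]
capacitor 0.37 [322, 303, 13, 12] [0.448, -0.349, 0.018] [0.461, -0.334, 0.025]
brush 0.9 [371, 368, 55, 36] [0.452, -0.542, 0.01] [0.483, -0.471, 0.024]
brush 0.65 [323, 304, 17, 11] [0.449, -0.348, 0.017] [0.472, -0.322, 0.025]
cover_handle 0.73 [192, 166, 31, 31] [0.387, 0.334, 0.003] [0.463, 0.394, 0.038]
cover_eye 0.89 [194, 165, 23, 35] [0.385, 0.332, 0.003] [0.457, 0.394, 0.65]
cover_eye 0.39 [319, 257, 11, 14] [0.521, -0.231, 0.018] [0.534, -0.215, 0.025]
1.1 [[-0.92, -0.4, 0.0], [-0.4, 0.92, 0.0], [-0.0, -0.0, -1.0]] 1.0003060983509058
```

```bash
python3 - <<'E'
import cv2
a=cv2.imread("pics/top0.png");cv2.imwrite("pics/top0c.png",cv2.resize(a[130:320,130:450],None,fx=2.5,fy=2.5,interpolation=cv2.INTER_CUBIC))
E
```

```text
(no output)
```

View pics/top0c.png

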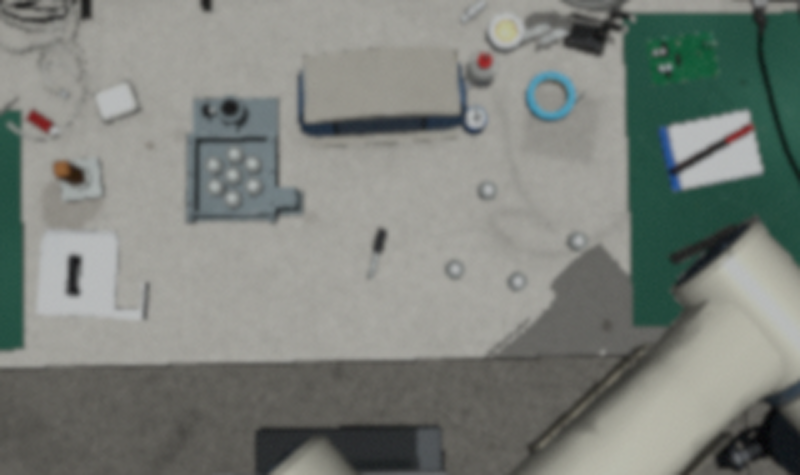

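View pics/scene0.png

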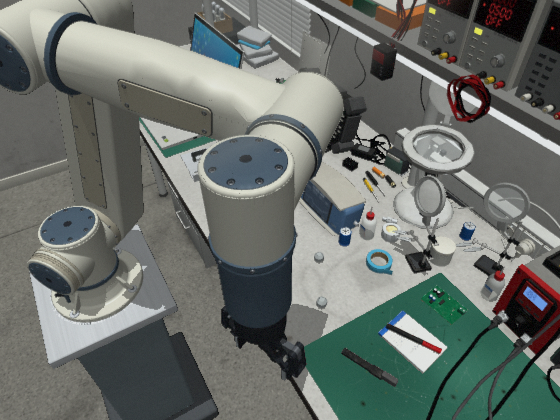

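The top view shows the foot at about crop (235,170) and the tamper at (80,180). The cover is at (75,275), the pin at (378,250) with its tip towards the robot, and four slugs are visible. A fifth slug may be hidden behind the arm, so I'll move away and take wrist looks.

```bash
cat >> h.py <<'E'
def blobs(c,zlo,zhi,xr=(0.28,0.74),yr=(-.45,.45),amin=4):
    W=cloud(c);m=(W[...,2]>zlo)&(W[...,2]<zhi)&(W[...,0]>xr[0])&(W[...,0]<xr[1])&(W[...,1]>yr[0])&(W[...,1]<yr[1])
    n,l,st,ce=cv2.connectedComponentsWithStats(m.astype(np.uint8),connectivity=8)
    out=[]
    for i in range(1,n):
        if st[i,4]<amin: continue
        p=W[l==i]; (cx,cy),(w,h),a=cv2.minAreaRect(p[:,:2].astype(np.float32))
        out.append((np.round([cx,cy,w,h],4).tolist(),round(a,1),np.round(np.percentile(p[:,2],95),4),st[i,4],np.round(ce[i]).astype(int).tolist()))
    return out
E
python3 - <<'E'
from h import *
s=arm.read_state()
print(np.round(vision.camera("wrist")["T_tool_cam"],3).tolist())
arm.movep([0.30,0.20,0.40],down(np.pi)); print(arm.read_state()["clock"])
c=cam("wrist");cv2.imwrite("pics/w1.png",c["image"]);print(c["K"][0][0])
t=cam("top");cv2.imwrite("pics/t1.png",t["image"])
for b in blobs(t,0.012,0.035): print("T",*b)
print(np.nanmedian(cloud(c)[...,2]),c["T"][:3,3])
for b in blobs(c,0.012,0.035,amin=30): print("W",*b)
E
```

```text
[[-0.0, -0.95, -0.312, 0.079], [1.0, -0.0, -0.0, 0.0], [0.0, -0.312, 0.95, -0.144], [0.0, 0.0, 0.0, 1.0]]
3.7333
311.8582293080058
T [0.7273, -0.3683, 0.0243, 0.05] 0.9 0.0303 61 [366, 147]
T [0.73, -0.2508, 0.0446, 0.0196] 88.6 0.0335 69 [332, 147]
T [0.7381, 0.4272, 0.0026, 0.0277] 3.3 0.0255 11 [135, 150]
T [0.7276, 0.3848, 0.0097, 0.0316] 51.2 0.0262 14 [147, 152]
T [0.6566, -0.3124, 0.0637, 0.065] 78.4 0.0265 176 [350, 168]
T [0.6867, 0.379, 0.0311, 0.0122] 44.4 0.0184 19 [150, 164]
T [0.6742, -0.2131, 0.0323, 0.0094] 68.7 0.0339 16 [321, 163]
T [0.6621, 0.2859, 0.0468, 0.0555] 19.9 0.0271 208 [176, 170]
T [0.6287, 0.3821, 0.0405, 0.1063] 14.3 0.03 58 [148, 181]
T [0.6452, 0.3981, 0.007, 0.0075] 0.2 0.0149 7 [144, 176]
T [0.6244, 0.1146, 0.0107, 0.028] 31.2 0.0345 18 [225, 180]
T [0.6301, 0.3744, 0.0099, 0.0022] 44.3 0.016 4 [151, 180]
T [0.6046, -0.0993, 0.0188, 0.2387] 2.6 0.0328 286 [285, 184]
T [0.6029, 0.1267, 0.0119, 0.0943] 6.7 0.0344 37 [222, 186]
T [0.602, 0.0642, 0.012, 0.0004] 3.8 0.033 4 [240, 186]
T [0.5761, 0.1084, 0.0519, 0.031] 70.8 0.0332 96 [228, 194]
T [0.5669
[... 1716 characters left out ...]
0088] 89.3 0.0341 442 [233, 267]
W [0.5246, -0.222, 0.0245, 0.0234] 86.7 0.0259 157 [60, 277]
W [0.5561, 0.1221, 0.0971, 0.0951] 89.5 0.0316 1501 [239, 296]
W [0.5504, 0.3333, 0.0224, 0.0328] 19.8 0.0339 142 [351, 289]
W [0.6046, -0.1507, 0.0184, 0.1269] 4.8 0.0331 696 [104, 315]
W [0.6359, 0.0284, 0.0637, 0.0096] 7.7 0.0346 62 [194, 324]
W [0.6526, -0.3148, 0.0606, 0.0702] 38.4 0.0212 563 [29, 332]
W [0.6611, 0.286, 0.0469, 0.0551] 19.8 0.0238 531 [323, 335]
W [0.6468, 0.342, 0.0059, 0.038] 67.2 0.0209 35 [351, 329]
W [0.6319, 0.137, 0.025, 0.005] 28.5 0.0341 30 [250, 327]
W [0.7289, -0.37, 0.0416, 0.0271] 76.2 0.0301 219 [9, 363]
W [0.7274, 0.3834, 0.0054, 0.0381] 44.8 0.0246 48 [369, 363]
```

View pics/w1.png

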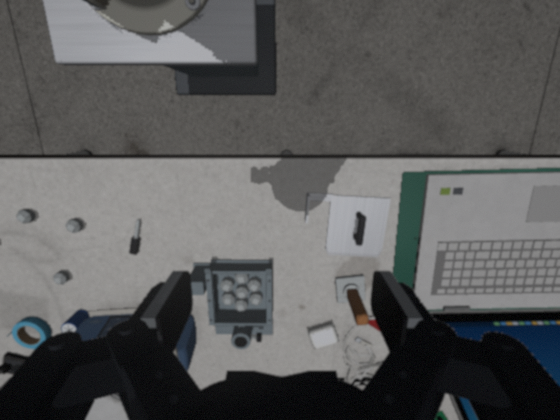

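Four slugs are visible; I'll check y<-0.45 for a fifth. Next is a close look at the foot.

```bash
cat >> h.py <<'E'
from scipy.optimize import minimize
def fitrects(P,rects,g,w=0.003):
    "fit pose (x,y,th) so that points P lie in union of rects (x0,x1,y0,y1)"
    R=np.array(rects)
    def f(q):
        c,s=np.cos(q[2]/10),np.sin(q[2]/10);d=P-q[:2]; x=d[:,0]*c+d[:,1]*s; y=-d[:,0]*s+d[:,1]*c
        dx=np.maximum(np.maximum(R[:,0,None]-x,x-R[:,1,None]),0);dy=np.maximum(np.maximum(R[:,2,None]-y,y-R[:,3,None]),0)
        D=np.hypot(dx,dy).min(0); return np.mean(np.minimum(D,0.01)**2)*1e6
    b=min((minimize(f,[g[0]+a,g[1]+e,10*(g[2]+t)],method="Nelder-Mead",options=dict(initial_simplex=np.array([g[0]+a,g[1]+e,10*(g[2]+t)])+np.array([[0,0,0],[.004,0,0],[0,.004,0],[0,0,.4]]),xatol=1e-5,fatol=1e-5)) for a in(-.005,.005) for e in(-.005,.005) for t in(-.05,.05)),key=lambda r:r.fun)
    return b.x[0],b.x[1],b.x[2]/10,b.fun
def pts(c,ctr,r,zlo,zhi):
    W=cloud(c);m=(np.hypot(W[...,0]-ctr[0],W[...,1]-ctr[1])<r)&(W[...,2]>zlo)&(W[...,2]<zhi);return W[m]
FOOTR=[(-55,55,49,59.5),(-55,55,-59.5,-49),(49,55,-59.5,59.5)]
FOOTR=np.array(FOOTR)/1000
E
python3 - <<'E'
from h import *
t=cam("top")
print([b for b in blobs(t,0.012,0.035,xr=(.1,.74),yr=(-.8,-.38))])
arm.movep([0.53,0.12,0.22],down(np.pi))
c=cam("wrist");cv2.imwrite("pics/w2.png",c["image"])
for lo,hi in((.0465,.0515),(.047,.053)):
    P=pts(c,(.556,.122),.085,lo,hi);print(len(P),np.round(P.min(0),4),np.round(P.max(0),4))
    print(np.round(fitrects(P[:,:2],FOOTR,(.556,.122,0)),4))
W=cloud(c);np.save("w2.npy",W)
arm.movep([0.40,0.31,0.22],down(np.pi))
c=cam("wrist");cv2.imwrite("pics/w3.png",c["image"]);W=cloud(c);np.save("w3.npy",W)
for b in blobs(c,.032,.045,xr=(.3,.5),yr=(.2,.4),amin=20):print("cov",*b)
for b in blobs(c,.012,.032,xr=(.3,.5),yr=(.2,.4),amin=20):print("ear",*b)
for b in blobs(c,.095,.115,xr=(.45,.7),yr=(.2,.45),amin=20):print("tam",*b)
print(arm.read_state()["clock"])
E
```

```text
[([0.6805, -0.6811, 0.1189, 0.026], 2.8, np.float64(0.0329), np.int32(80), [457, 159]), ([0.7275, -0.3856, 0.0098, 0.0269], 78.9, np.float64(0.0298), np.int32(23), [370, 147]), ([0.7051, -0.6019, 0.0671, 0.0089], 4.3, np.float64(0.0323), np.int32(43), [434, 151]), ([0.7279, -0.5001, 0.0158, 0.0039], 21.6, np.float64(0.0151), np.int32(5), [403, 147]), ([0.7371, -0.5153, 0.0031, 0.0091], 28.5, np.float64(0.0155), np.int32(4), [408, 144]), ([0.7178, -0.5203, 0.0153, 0.0466], 30.0, np.float64(0.0242), np.int32(34), [411, 149]), ([0.7291, -0.4558, 0.007, 0.0179], 31.9, np.float64(0.0161), np.int32(9), [391, 147]), ([0.6989, -0.4869, 0.0502, 0.0702], 7.2, np.float64(0.0208), np.int32(114), [398, 156]), ([0.6954, -0.5329, 0.0105, 0.0307], 87.4, np.float64(0.0181), np.int32(13), [414, 156]), ([0.6708, -0.7177, 0.0456, 0.006], 7.4, np.float64(0.0325), np.int32(27), [469, 161]), ([0.6525, -0.6128, 0.0248, 0.0066], 8.1, np.float64(0.0191), np.int32(9), [438, 167]), ([0.5764, -0.5266, 0.0872, 0.1245], 10.1, np.float64(0.026), np.int32(500), [412, 189]), ([0.6098, -0.6759, 0.0039, 0.0103], 72.7, 
[... 1084 characters left out ...]
, 222]), ([0.4544, -0.7837, 0.0204, 0.007], 89.5, np.float64(0.0172), np.int32(10), [492, 224]), ([0.4455, -0.6933, 0.0075, 0.0035], 26.2, np.float64(0.0159), np.int32(4), [465, 227]), ([0.4347, -0.4842, 0.0127, 0.0376], 17.1, np.float64(0.0204), np.int32(22), [403, 232])]
2470 [0.4905 0.0549 0.0465] [0.6384 0.1829 0.0515]
[ 0.5519  0.1223 -0.0051  3.6935]
2735 [0.4884 0.0549 0.047 ] [0.6384 0.1829 0.053 ]
[ 0.5509  0.1223 -0.0059  3.9866]
cov [0.4216, 0.3393, 0.0121, 0.0548] 86.8 0.0399 527 [307, 205]
ear [0.3852, 0.2459, 0.0044, 0.0489] 87.1 0.029 268 [223, 169]
ear [0.3964, 0.3383, 0.0042, 0.01] 31.3 0.0317 24 [306, 180]
tam [0.5547, 0.3356, 0.022, 0.0218] 8.5 0.1056 432 [306, 346]
6.0583
```

View pics/w2.png

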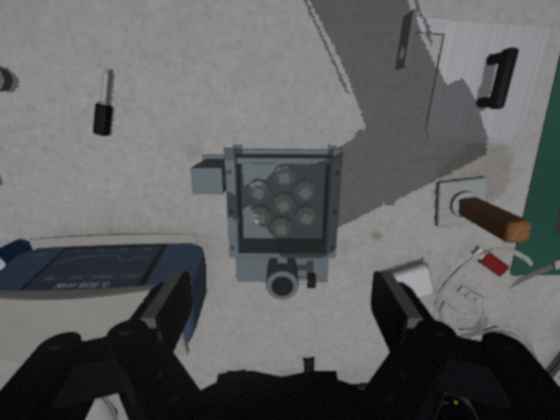

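View pics/w3.png

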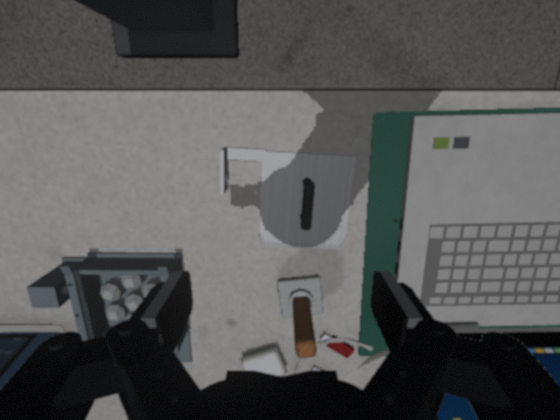

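The foot's entry side faces the robot and the mast is at (283,285). The cover is aligned the same way, ear at (222,170) in w3, handle at (307,205), tamper behind it. I'll refine the foot with the lug and mast as cross-checks.

```bash
python3 - <<'E'
from h import *
W=np.load("w2.npy").reshape(-1,3)
def sel(x0,x1,y0,y1,z0,z1): return W[(W[:,0]>x0)&(W[:,0]<x1)&(W[:,1]>y0)&(W[:,1]<y1)&(W[:,2]>z0)&(W[:,2]<z1)]
P=sel(.508,.617,.05,.19,.0465,.0525);q=fitrects(P[:,:2],FOOTR,(.556,.122,0));print(len(P),np.round(q,4))
L=sel(.48,.56,.0,.075,.062,.072);print("lug",cv2.minAreaRect(L[:,:2].astype(np.float32)),np.median(L[:,2]))
M=sel(.61,.68,.08,.16,.0535,.062);print("mast",cv2.minAreaRect(M[:,:2].astype(np.float32)),np.median(M[:,2]))
S=sel(.50,.61,.07,.17,.02,.036)
for x0 in np.arange(.505,.6,.01):
    a=P[(P[:,0]>x0)&(P[:,0]<x0+.01)]; l=a[a[:,1]<.12,1];r=a[a[:,1]>.12,1]
    print(round(x0,3),np.round([l.min(),l.max(),r.min(),r.max()],4))
R=P[(P[:,1]>.08)&(P[:,1]<.165)];print("rear",np.percentile(R[:,0],[1,10,50,90,99]).round(4))
W3=np.load("w3.npy").reshape(-1,3);W=W3
T=sel(.5,.61,.28,.38,.006,.014);print("tamperplate",cv2.minAreaRect(T[:,:2].astype(np.float32)))
T=sel(.5,.61,.28,.38,.1,.112);print("tampertop",cv2.minAreaRect(T[:,:2].astype(np.float32)),np.median(T[:,2]))
E
```

```text
2303 [ 0.5528  0.1227 -0.002   0.0061]
lug ((0.5164878368377686, 0.04855775833129883), (0.030998004600405693, 0.025990430265665054), 88.71626281738281) 0.06801400360222493
mast ((0.6396798491477966, 0.12259519100189209), (0.03685756400227547, 0.036324579268693924), 22.365198135375977) 0.05622166351257907
0.505 [0.0625 0.0742 0.172  0.1822]
0.515 [0.0622 0.0739 0.1722 0.1829]
0.525 [0.0637 0.0741 0.172  0.1824]
0.535 [0.0641 0.074  0.1722 0.1822]
0.545 [0.0633 0.0735 0.1718 0.1828]
0.555 [0.0641 0.0741 0.1721 0.1822]
0.565 [0.0635 0.0738 0.1718 0.1818]
0.575 [0.0633 0.0734 0.1719 0.182 ]
0.585 [0.0637 0.0738 0.1715 0.1818]
0.595 [0.0633 0.1199 0.121  0.182 ]
rear [0.6015 0.6021 0.6041 0.6074 0.6081]
tamperplate ((0.5550385117530823, 0.3358183801174164), (0.05653977766633034, 0.055962514132261276), 6.584895610809326)
tampertop ((0.5547996163368225, 0.33574068546295166), (0.021945156157016754, 0.02130047418177128), 6.801366329193115) 0.10418552628515693
```

```bash
cat >> h.py <<'E'
F=np.array([.5526,.1227]);TH=-.004
def foot(x,y,z): c,s=np.cos(TH),np.sin(TH);return np.array([F[0]+c*x-s*y,F[1]+s*x+c*y,z])
RX=down(np.pi/2)  # closes along world x
def findslug(p,r=.06):
    c=cam("wrist");b=[b for b in blobs(c,.011,.03,xr=(p[0]-r,p[0]+r),yr=(p[1]-r,p[1]+r),amin=60) if .017<min(b[0][2:]) and max(b[0][2:])<.033]
    b.sort(key=lambda b:np.hypot(b[0][0]-p[0],b[0][1]-p[1]));print("found",b[:2])
    return np.array(b[0][0][:2]) if b else None
def grab_slug(p):
    fingers.move_gripper(.65)
    arm.movep([p[0],p[1],.17],RX); q=findslug(p)
    if q is None: return False
    arm.movep([q[0],q[1],.06],RX); arm.servo_line([q[0],q[1],.003],rate=.1)
    fingers.move_gripper(0); s=arm.read_state();print("grip",s["opening"],s["grasp_force"])
    arm.servo_line([q[0],q[1],.14],rate=.2); s=arm.read_state();print("lift",s["opening"],s["grasp_force"]); return s["opening"]>.2
def drop(x,y):
    p=foot(x,y,.14);arm.movep(p,RX);print("hold",arm.read_state()["opening"]);arm.servo_line([p[0],p[1],.057],rate=.12);fingers.move_gripper(.55);arm.servo_line([p[0],p[1],.15],rate=.25)
E
python3 - <<'E'
from h import *
print(grab_slug((.4196,-.1745))); s=arm.read_state();print(s["clock"],s["qpos"])
drop(-.036,-.036)
c=cam("wrist");cv2.imwrite("pics/w4.png",c["image"]);print(arm.read_state()["clock"])
E
```

```text
Traceback (most recent call last):
  File "h.py", line 50, in grab_slug
    arm.movep([p[0],p[1],.17],RX); q=findslug(p)
    ~~~~~~~~~^^^^^^^^^^^^^^^^^^^^
plant.IKError: the arm cannot take that pose within its joint ranges
```

```bash
python3 - <<'E'
from h import *
print(np.round(arm.read_state()["qpos"],2))
for p in [(.42,-.175),(.4,-.2575),(.525,-.222),(.456,-.341),(.455,-.07),(.5526,.1227),(.42,.34),(.555,.336)]:
  print(p,[(int(np.degrees(y)), None if (q:=kin.ik([p[0],p[1],z],down(y))) is None else round(float(q[5]),2)) for z in(.15,) for y in np.arange(-np.pi,np.pi,np.pi/4)])
E
```

```text
[ 0.97  0.17 -0.03  0.   -1.37 -2.54]
(0.42, -0.175) [(-180, -1.52), (-135, -0.74), (-90, 0.05), (-45, 0.83), (0, 1.62), (45, 2.4), (90, None), (135, -2.31)]
(0.4, -0.2575) [(-180, -1.33), (-135, -0.54), (-90, 0.24), (-45, 1.03), (0, 1.81), (45, 2.6), (90, -2.9), (135, -2.11)]
(0.525, -0.222) [(-180, -1.45), (-135, -0.66), (-90, 0.13), (-45, 0.91), (0, 1.7), (45, 2.48), (90, -3.02), (135, -2.23)]
(0.456, -0.341) [(-180, -1.2), (-135, -0.42), (-90, 0.37), (-45, 1.15), (0, 1.94), (45, 2.72), (90, -2.77), (135, -1.99)]
(0.455, -0.07) [(-180, -1.76), (-135, -0.97), (-90, -0.19), (-45, 0.6), (0, 1.38), (45, 2.17), (90, 2.95), (135, -2.55)]
(0.5526, 0.1227) [(-180, -2.07), (-135, -1.28), (-90, -0.49), (-45, 0.29), (0, 1.08), (45, 1.86), (90, 2.65), (135, -2.85)]
(0.42, 0.34) [(-180, -2.54), (-135, -1.76), (-90, -0.97), (-45, -0.18), (0, 0.6), (45, 1.39), (90, 2.17), (135, 2.96)]
(0.555, 0.336) [(-180, -2.36), (-135, -1.57), (-90, -0.78), (-45, 0.0), (0, 0.79), (45, 1.57), (90, 2.36), (135, None)]
```

Use yaw −90° (central wrist range).

```bash
sed -i 's|^RX=down(np.pi/2)|RX=down(-np.pi/2)|' h.py; python3 - <<'E'
from h import *
print(grab_slug((.4196,-.1745))); s=arm.read_state();print(s["clock"])
drop(-.036,-.036)
c=cam("wrist");cv2.imwrite("pics/w4.png",c["image"]);print(arm.read_state()["clock"])
E
```

```text
found [([0.4196, -0.1764, 0.0242, 0.0241], 55.4, np.float64(0.0256), np.int32(524), [282, 192])]
grip 0.26474723080226076 58.493950883857906
lift 0.2681917934206802 58.803690117783844
True
11.4083
hold 0.2661722025507194
14.2667
```

View pics/w4.png

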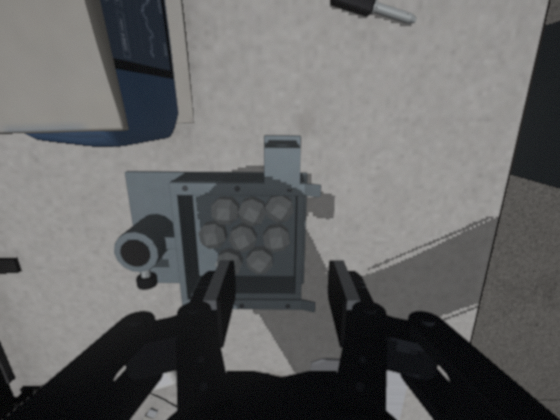

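The first slug dropped into the front-right corner of the bin at about (280,207), in one layer. I'll do the other three.

```bash
python3 - <<'E'
from h import *
for p,d in(((.400,-.2575),(.036,-.036)),((.525,-.222),(-.036,.036)),((.456,-.341),(.036,.036))):
    if not grab_slug(p): print("FAIL",p);break
    drop(*d)
p=foot(0,0.01,.22);arm.movep(p,RX)
c=cam("wrist");cv2.imwrite("pics/w5.png",c["image"]);t=cam("top");print(arm.read_state()["clock"])
print([b for b in blobs(t,.012,.035,yr=(-.45,0)) if .015<min(b[0][2:]) and max(b[0][2:])<.04])
W=cloud(c);np.save("w5.npy",W);m=np.hypot(W[...,0]-F[0],W[...,1]-F[1])<.069
z=W[...,2];m=(abs(W[...,0]-F[0])<.048)&(abs(W[...,1]-F[1])<.048);print(np.percentile(z[m],[50,90,99,99.9]).round(4))
E
```

```text
found [([0.4015, -0.2601, 0.0241, 0.0241], 50.8, np.float64(0.0256), np.int32(537), [281, 191])]
grip 0.2644664560296628 58.74555048532784
lift 0.2638066703154856 58.816922527039424
hold 0.2655429085203996
found [([0.5266, -0.224, 0.0241, 0.024], 82.6, np.float64(0.0256), np.int32(536), [281, 192])]
grip 0.26038424006667366 58.78591532120481
lift 0.2564474847901886 58.76915025757626
hold 0.2564905061757098
found [([0.4544, -0.3435, 0.0241, 0.0243], 35.2, np.float64(0.0256), np.int32(537), [284, 191])]
grip 0.26566467046681225 58.57364187017083
lift 0.26960934247905394 58.79457648843527
hold 0.2635472103638683
37.4417
[]
[0.2804 0.3087 0.3159 0.3169]
```

View pics/w5.png

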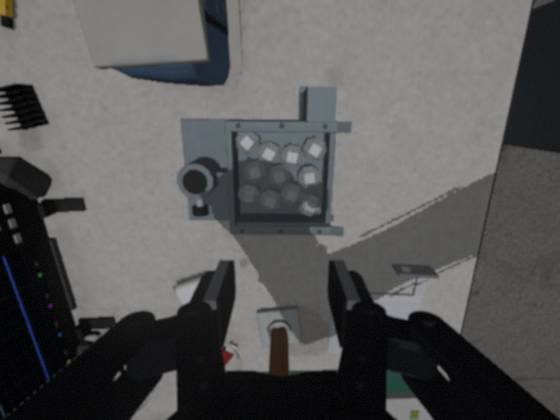

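All 11 slugs (7 + 4) show in one layer; the bench is empty of slugs. Next I'll take the tamper and press.

```bash
cat >> h.py <<'E'
def press(p,z0,fmax=14,zmin=.0,step=.0007):
    "step down until upward force exceeds fmax"
    f0=arm.read_state()["force"][2]; z=z0
    while z>zmin:
        z-=step; arm.servo_line([p[0],p[1],z],rate=.03); f=arm.read_state()["force"]
        if f[2]-f0>fmax: break
    print("press z",round(z,4),"dF",np.round(f[2]-f0,1)); return z
E
python3 - <<'E'
from h import *
T=np.array([.5550,.3358]);a=.116
R=down(-np.pi/2+a)
fingers.move_gripper(.7)
arm.movep([T[0],T[1],.16],R)
arm.servo_line([T[0],T[1],.056],rate=.1)
fingers.move_gripper(0);s=arm.read_state();print("grip",s["opening"],np.round(s["force"],1))
arm.servo_line([T[0],T[1],.15],rate=.15);s=arm.read_state();print("lift",s["opening"],np.round(s["force"],1),s["clock"])
R2=down(-np.pi/2+TH)
p=foot(0,0,.15);arm.movep(p,R2);print("hold",arm.read_state()["opening"])
arm.servo_line([p[0],p[1],.093],rate=.1)
z=press(p,.093,zmin=.078)
arm.sleep(.4)
s=arm.read_state();print(np.round(s["force"],1),s["ee_pos"],s["opening"],s["clock"])
E
```

```text
grip 0.24862160199573283 [ 0.8 -0.2  2. ]
lift 0.24897740918209685 [-0.4  0.5 -4.1] 40.975
hold 0.25128547078276176
press z 0.0832 dF 16.2
[-5.9  0.4 13.8] [0.5532225  0.12275927 0.08546864] 0.24688895210213954 46.45
```

```bash
python3 - <<'E'
from h import *
e=arm.read_state()["ee_pos"];
p0=foot(0,0,0);arm.servo_line([p0[0],p0[1],.09],rate=.1)
for x,y in((.014,.014),(.014,-.014),(-.014,-.014),(-.014,.014),(0,0)):
    p=foot(x,y,.091);arm.servo_line(p,rate=.1);press(p,.0865,zmin=.078,step=.001)
    s=arm.read_state();print(np.round(s["ee_pos"],4),s["opening"]);arm.servo_line([p[0],p[1],.091],rate=.1)
arm.servo_line([p[0],p[1],.16],rate=.2)
T=np.array([.5550,.3358]);R=down(-np.pi/2+.116)
arm.movep([T[0],T[1],.15],R);arm.servo_line([T[0],T[1],.062],rate=.15)
press(T,.0595,fmax=3,zmin=.053,step=.0007)
fingers.move_gripper(.7);arm.servo_line([T[0],T[1],.2],rate=.2)
p=foot(0,0.02,.22);arm.movep([.53,.14,.24],down(np.pi))
c=cam("wrist");cv2.imwrite("pics/w6.png",c["image"]);print(arm.read_state()["clock"])
W=cloud(c);m=(abs(W[...,0]-F[0])<.045)&(abs(W[...,1]-F[1])<.045)&(W[...,2]<.1);print(np.percentile(W[...,2][m],[50,90,99,100]).round(4))
b=[b for b in blobs(c,.095,.115,xr=(.5,.62),yr=(.28,.4),amin=20)];print("tam",b)
print("pin",[b for b in blobs(c,.010,.02,xr=(.38,.52),yr=(-.15,.03),amin=20)])
E
```

```text
press z 0.0835 dF 16.7
[0.5676 0.136  0.0861] 0.25086982514718853
press z 0.0835 dF 14.3
[0.5671 0.1089 0.0855] 0.24660942406710334
press z 0.0825 dF 19.8
[0.5397 0.1089 0.0854] 0.25532249089296255
press z 0.0835 dF 15.3
[0.5399 0.1368 0.086 ] 0.25579521064972643
press z 0.0835 dF 14.2
[0.553  0.1229 0.0855] 0.24654893307898723
press z 0.056 dF 3.8
60.375
[0.0257 0.0302 0.0314 0.033 ]
tam [([0.555, 0.3345, 0.0214, 0.0217], 6.1, np.float64(0.1056), np.int32(576), [482, 223])]
pin [([0.4439, -0.0697, 0.0147, 0.0692], 75.8, np.float64(0.0161), np.int32(607), [94, 110])]
```

View pics/w6.png

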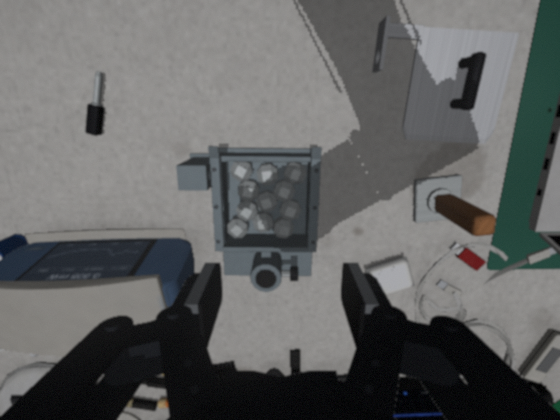

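Slugs are level, the tamper stands at (437,195), and the pin is unmoved at (97,105). Next I'll grip the cover by its handle.

```bash
python3 - <<'E'
from h import *
fingers.move_gripper(.55)
a=-.053
arm.movep([.4216,.3393,.15],down(np.pi+a))
c=cam("wrist");b=blobs(c,.032,.045,xr=(.37,.47),yr=(.3,.38),amin=40);print(b)
print("ear",blobs(c,.014,.032,xr=(.33,.45),yr=(.21,.28),amin=20))
b=max(b,key=lambda b:b[3]);h=np.array(b[0][:2])
W=cloud(c);P=W[(W[...,2]>.032)&(W[...,2]<.045)&(abs(W[...,0]-.42)<.05)&(abs(W[...,1]-.34)<.04)]
v=np.linalg.svd(P[:,:2]-P[:,:2].mean(0),full_matrices=False)[2][0];a=np.arctan(v[1]/v[0]);print("a",a)
R=down(np.pi+a)
arm.movep([h[0],h[1],.07],R);arm.servo_line([h[0],h[1],.012],rate=.08)
s=arm.read_state();print(np.round(s["force"],1))
fingers.move_gripper(0);s=arm.read_state();print("grip",s["opening"],np.round(s["force"],1),s["ee_pos"])
arm.servo_line([h[0],h[1],.12],rate=.1);s=arm.read_state();print("lift",s["opening"],np.round(s["force"],1),np.round(s["wrist_torque"],2))
c=cam("wrist");W=cloud(c);cv2.imwrite("pics/w7.png",c["image"])
d=(W-s["ee_pos"])@s["ee_rot"]; np.save("w7.npy",d)
P=d[(d[...,2]>-.035)&(d[...,2]<-.018)&(abs(d[...,0])<.04)&(abs(d[...,1])<.015)]
print("handle in tool",len(P),cv2.minAreaRect(P[:,:2].astype(np.float32)),np.percentile(P[:,2],[5,50]))
Q=d[(d[...,2]>.001)&(d[...,2]<.016)&(np.abs(d[...,0])<.09)&(np.abs(d[...,1])<.058)]
print("plate",Q.min(0),Q.max(0),np.median(Q[:,2]));print(s["clock"])
E
```

```text
[([0.4214, 0.3393, 0.012, 0.0545], 86.5, np.float64(0.0399), np.int32(819), [281, 203])]
ear [([0.3854, 0.2458, 0.0051, 0.0489], 86.6, np.float64(0.0289), np.int32(543), [172, 165])]
a -0.050171915957631645
[-0.  -0.6  0.6]
grip 0.1282840476043388 [-1.1 -0.2  4.3] [0.42168052 0.33963306 0.01257612]
lift 0.13050197580480846 [-0.6  0.4 -2.2] [0.03 0.03 0.03]
handle in tool 3750 ((0.0002498757094144821, 0.001979995518922806), (0.028770169243216515, 0.054080795496702194), 72.55146026611328) [-0.03139792 -0.02599946]
plate [-0.06448082 -0.05799323  0.00113953] [0.05544027 0.05446561 0.01113296] 0.007490075202452856
64.6083
```

View pics/w7.png

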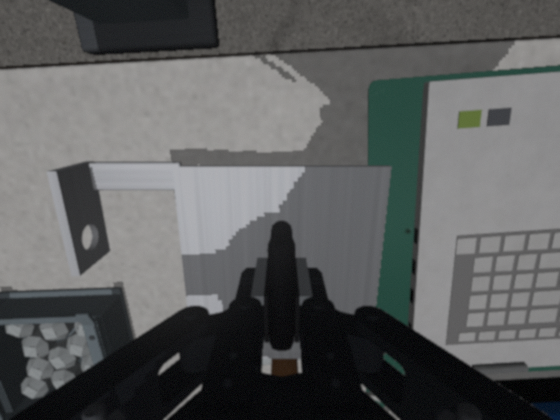

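```bash
cat > ins.py <<'E'
from h import *
d=np.load("w7.npy")
bs=[]
for x0 in(.01,.02,.03,.04):
    Q=d[(d[...,2]>.0)&(d[...,2]<.015)&(d[...,0]>x0)&(d[...,0]<x0+.01)&(np.abs(d[...,1])<.062)];bs.append((Q[:,1].min()+Q[:,1].max())/2);print(x0,np.round([Q[:,1].min(),Q[:,1].max()],4))
by=np.median(bs);print("bias",by)
by=np.clip(by,-.002,.002)
R=down(np.pi+TH)
g=lambda x,z:foot(x-.015,-by,z)
arm.movep(g(-.121,.12),R);s=arm.read_state();print("hold",s["opening"],np.round(s["force"],1))
arm.servo_line(g(-.121,.0528),rate=.1)
f0=np.array(arm.read_state()["force"])
for x in np.r_[np.arange(-.11,-.005,.01)]:
    arm.servo_line(g(x,.0528),rate=.05);s=arm.read_state();f=np.array(s["force"])-f0
    print(round(x,3),np.round(f,1),round(s["opening"],3),np.round(np.array(s["ee_pos"])-g(x,.0528),4))
    if np.linalg.norm(f)>20: break
print(s["clock"])
E
python3 ins.py
```

```text
0.01 [-0.053   0.0545]
0.02 [-0.053   0.0543]
0.03 [-0.0532  0.0542]
0.04 [-0.062   0.0544]
bias 0.0005767624949407722
hold 0.12883626779708163 [ 0.1 -0.3 -2.5]
-0.11 [-0.2 -0.7 -0.9] 0.121 [0.0005 0.     0.0002]
-0.1 [ 0.8 -0.5 -1. ] 0.128 [ 0.0003 -0.     -0.0001]
-0.09 [-0.2 -0.2 -0.1] 0.129 [ 0.0003 -0.     -0.0001]
-0.08 [ 0.4 -0.1 -1.1] 0.125 [ 0.0002  0.     -0.0001]
-0.07 [ 1.  -0.7 -1. ] 0.128 [ 0.0003  0.     -0.0001]
-0.06 [-0.1 -1.  -0.7] 0.123 [ 0.0002 -0.     -0.0001]
-0.05 [ 0.9 -0.9 -1.8] 0.127 [ 0.0003 -0.     -0.0001]
-0.04 [-0.2 -1.  -0.8] 0.126 [ 0.0002 -0.     -0.0001]
-0.03 [ 0.3 -0.8 -0.9] 0.127 [ 0.0003 -0.     -0.0001]
-0.02 [ 0.6 -0.4 -0.9] 0.128 [ 0.0003  0.     -0.0001]
-0.01 [-0.   0.1 -1. ] 0.13 [ 0.0003 -0.     -0.0001]
70.225
```

Sliding freely. Push to the stop, release, and look.

```bash
python3 - <<'E'
from h import *
by=.0006
g=lambda x,z:foot(x-.015,-by,z)
f0=np.array(arm.read_state()["force"])
for x in np.arange(-.008,.0065,.001):
    arm.servo_line(g(x,.0528),rate=.03);s=arm.read_state();f=np.array(s["force"])-f0
    if abs(f[0])>7: break
print("stop",x,np.round(f,1),s["ee_pos"])
e=s["ee_pos"]
fingers.move_gripper(.4)
arm.servo_line([e[0],e[1],.14],rate=.15)
arm.movep([.47,.03,.24],down(np.pi))
c=cam("wrist");cv2.imwrite("pics/w8.png",c["image"]);W=cloud(c);np.save("w8.npy",W);print(arm.read_state()["clock"])
h=blobs(c,.07,.085,xr=(.48,.6),yr=(.08,.17),amin=30);print("handle",h)
print("home handle",foot(-.015,0,0),"eye",foot(-.036,-.0975,.053))
print("pin",blobs(c,.010,.02,xr=(.38,.52),yr=(-.15,.03),amin=20))
print("grip block",blobs(c,.0125,.02,xr=(.38,.52),yr=(-.15,.03),amin=20))
P=W[(abs(W[...,0]-.5165)<.04)&(abs(W[...,1]-.03)<.012)&(W[...,2]>.058)&(W[...,2]<.075)];print("ear",len(P),np.round(np.percentile(P,[2,50,98],axis=0),4).tolist())
E
```

```text
stop 0.002999999999999999 [-7.5  0.6  1.9] [0.53857711 0.12178177 0.05203883]
75.0167
handle [([0.5376, 0.1224, 0.0124, 0.0546], 89.5, np.float64(0.0788), np.int32(556), [366, 251])]
home handle [0.53760012 0.12276    0.        ] eye [0.51621029 0.02534478 0.053     ]
pin [([0.4447, -0.0697, 0.0146, 0.068], 73.9, np.float64(0.0159), np.int32(495), [196, 163])]
grip block [([0.4598, -0.074, 0.0146, 0.0347], 74.3, np.float64(0.0161), np.int32(325), [194, 171])]
ear 374 [[0.4821, 0.0257, 0.0595], [0.5109, 0.0344, 0.0674], [0.5296, 0.0419, 0.0691]]
```

View pics/w8.png

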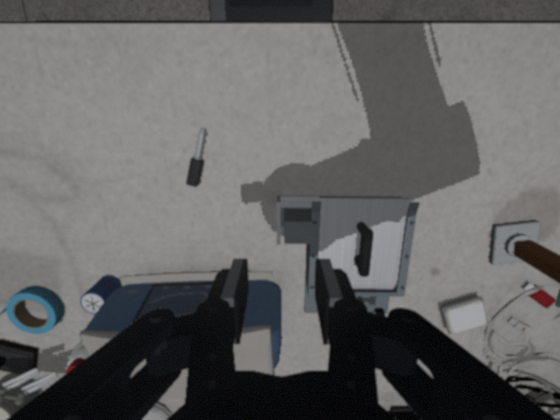

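The cover is home: its handle is within 0.5 mm of the expected place. Now the pin, with a close look and then the grasp.

```bash
cat > pin.py <<'E'
from h import *
b0=np.array([.4598,-.074]);yaw=np.radians(-16)
fingers.move_gripper(.5)
for i in range(2):
    arm.movep([b0[0],b0[1],.15 if i==0 else .12],down(yaw))
    c=cam("wrist");W=cloud(c)
    near=lambda z0,z1,r:W[(np.hypot(W[...,0]-b0[0],W[...,1]-b0[1])<r)&(W[...,2]>z0)&(W[...,2]<z1)][:,:2].astype(np.float32)
    A=near(.006,.02,.075);B=near(.0125,.02,.05)
    ra=cv2.minAreaRect(A);rb=cv2.minAreaRect(B);print(len(A),ra,len(B),rb)
    P=A-A.mean(0);v=np.linalg.svd(P,full_matrices=False)[2][0]
    if v@(A.mean(0)-np.array(rb[0]))<0: v=-v
    b0=np.array(rb[0]);w=np.array(ra[0])-b0
    ang=np.arctan2(v[1],v[0]);print("dir",np.degrees(ang),np.degrees(np.arctan2(w[1],w[0])))
    yaw=ang-np.pi if ang>0 else ang+np.pi
cv2.imwrite("pics/w9.png",c["image"])
E
python3 pin.py
```

```text
794 ((0.44492149353027344, -0.07036120444536209), (0.01420175563544035, 0.06964022666215897), 74.3907470703125) 536 ((0.4486396610736847, -0.07154423743486404), (0.013907253742218018, 0.06185004860162735), 74.46810913085938)
dir -15.553805 162.35016011564588
1028 ((0.44365474581718445, -0.06978417932987213), (0.014053678140044212, 0.0695478618144989), 74.65798950195312) 631 ((0.44638964533805847, -0.07060868293046951), (0.013907116837799549, 0.06384578347206116), 74.9061508178711)
dir -15.471785 163.2232584607774
```

```bash
ls pics | tail -1
```

```text
w9.png
```

View pics/w9.png

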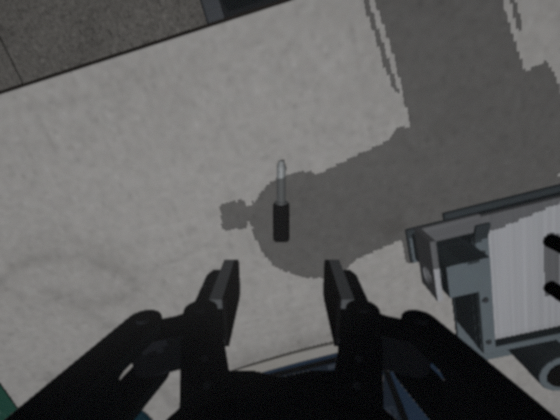

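The pin's tip points up in the picture at (281,162) and its block spans rows 205–240. The measured length of 70 mm fits, so I'll grasp 19 mm behind the shoulder.

```bash
python3 - <<'E'
from h import *
a=np.radians(164.6);v=np.array([np.cos(a),np.sin(a)]);g=np.array([.44365,-.06978])-.020*v
R=down(a-np.pi)
arm.movep([g[0],g[1],.08],R);arm.servo_line([g[0],g[1],.002],rate=.08)
fingers.move_gripper(0);s=arm.read_state();print("grip",s["opening"],s["grasp_force"],s["ee_pos"],np.round(s["force"],1))
arm.servo_line([g[0],g[1],.13],rate=.15)
R=down(-np.pi/2+TH)
p=foot(-.036,-.0975-.019-.036-.012,.13);arm.movep(p,R)
s=arm.read_state();print("hold",s["opening"],s["ee_pos"],s["clock"])
c=cam("wrist");cv2.imwrite("pics/w10.png",c["image"]);W=cloud(c);d=(W-s["ee_pos"])@s["ee_rot"]
P=d[(d[...,2]>-.03)&(d[...,2]<.01)&(d[...,0]<-.02)&(d[...,0]>-.07)&(abs(d[...,1])<.02)]
print(len(P), P.min(0) if len(P) else 0,P.max(0) if len(P) else 0, P.mean(0) if len(P) else 0)
E
```

```text
grip 0.14295214129272676 59.88252818584442 [ 0.46334614 -0.07507308  0.00257895] [-0.7  0.2  5.6]
hold 0.14050805353525478 [ 0.51562331 -0.04174727  0.12957036] 87.0083
683 [-0.05565615 -0.00428352 -0.01102986] [-0.02007445  0.00329708 -0.00412819] [-0.03648304 -0.00056898 -0.00843096]
```

View pics/w10.png

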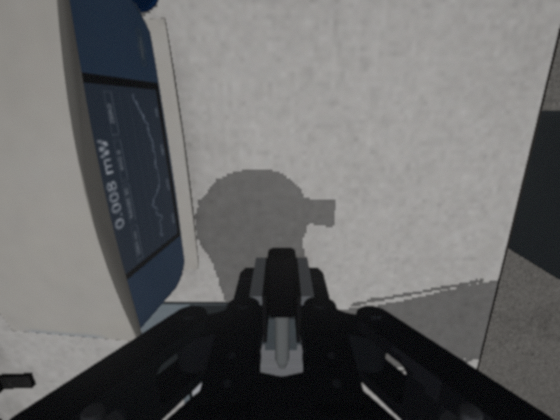

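The pin is held straight with its tip 55.7 mm ahead of the TCP, as it should be. Insert with force watch.

```bash
python3 - <<'E'
from h import *
z=.0486
y0=-.0975-.019-.036-.012
arm.servo_line(foot(-.036,y0,z),rate=.1)
f0=np.array(arm.read_state()["force"])
for y in np.r_[np.arange(y0+.01,-.121,.004),-.1195,-.118,-.1172,-.1165,-.1157,-.115]:
    arm.servo_line(foot(-.036,y,z),rate=.04);s=arm.read_state();f=np.array(s["force"])-f0
    print(round(y,4),"tip",round(y+.055,4),np.round(f,1),round(s["opening"],3))
    if abs(f[1])>6 or np.linalg.norm(f)>10: break
print(s["ee_pos"],s["clock"])
E
```

```text
-0.1545 tip -0.0995 [ 0.5 -0.6  0.2] 0.145
-0.1505 tip -0.0955 [-0.5 -0.5 -1.4] 0.147
-0.1465 tip -0.0915 [ 0.1 -0.7 -0.9] 0.142
-0.1425 tip -0.0875 [ 0.2 -0.2 -0.4] 0.142
-0.1385 tip -0.0835 [ 0.8 -0.6 -0.4] 0.144
-0.1345 tip -0.0795 [ 0.5 -0.1 -0.7] 0.138
-0.1305 tip -0.0755 [ 0.3 -0.2 -0.5] 0.142
-0.1265 tip -0.0715 [ 0.1 -0.6  0.2] 0.144
-0.1225 tip -0.0675 [ 0.8 -0.3 -0.8] 0.146
-0.1195 tip -0.0645 [-0.1 -0.7 -1. ] 0.146
-0.118 tip -0.063 [ 0.6 -0.3 -0.7] 0.146
-0.1172 tip -0.0622 [-0.2 -0.3 -0.5] 0.14
-0.1165 tip -0.0615 [ 0.4 -0.9  0.4] 0.146
-0.1157 tip -0.0607 [-0.2 -1.2 -1.1] 0.144
-0.115 tip -0.06 [ 0.6 -3.  -0.4] 0.144
[0.51606163 0.00762968 0.04860768] 91.925
```

Fully in, the shoulder just touching the ear. Release, back off and look.

```bash
python3 - <<'E'
from h import *
e=arm.read_state()["ee_pos"]
fingers.move_gripper(.35)
arm.servo_line([e[0],e[1],.18],rate=.15)
arm.movep([.42,-.03,.24],down(np.pi))
c=cam("wrist");cv2.imwrite("pics/w11.png",cv2.resize(c["image"][120:400,200:560],None,fx=2.2,fy=2.0));print(arm.read_state()["clock"])
print("handle",blobs(c,.07,.085,xr=(.48,.6),yr=(.08,.17),amin=30),foot(-.015,0,0))
print("block",blobs(c,.052,.064,xr=(.48,.55),yr=(-.03,.024),amin=20),"expect",foot(-.036,-.1145,0))
print("tam",blobs(c,.095,.115,xr=(.5,.62),yr=(.28,.4),amin=20))
E
```

```text
94.7
handle [([0.5372, 0.1242, 0.0122, 0.0537], 89.1, np.float64(0.0786), np.int32(518), [416, 291])] [0.53760012 0.12276    0.        ]
block [([0.5159, -0.0013, 0.0125, 0.0146], 86.4, np.float64(0.0552), np.int32(100), [306, 266])] expect [0.51614229 0.00834492 0.        ]
tam []
```

View pics/w11.png

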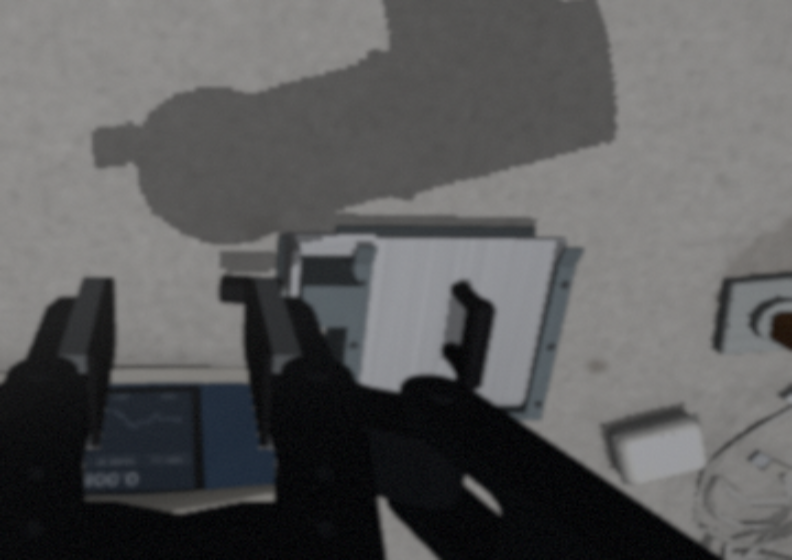

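The pin's block end sits at the expected place (y = −0.0086), the cover is home and the tamper is standing. I'm handing in.

```bash
python3 - <<'E'
from h import *
print(job.hand_in())
E
```

```text
the job is handed in; nothing more can be done
None
```

I handed the job in at about 95 s on the robot clock, but `hand_in()` gave no verdict. By my last measurements the four bench slugs are in the bin and all are tamped level; the tamper stands back on the bench, the cover is home, the pin is fully in and let go, and I went near neither bystander.

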